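Check in the sample jars

TASK

Check in the sample jars that are on the bench (two or three of red, yellow, blue). First screw every jar's cap fully shut; then with the hand scanner read each barcode in the order red, yellow, blue, pointing its window squarely at the middle of the label from about 5 cm away and holding it steady there for two seconds; finish with all the jars standing upright in the pockets of the green tray, one to a pocket, caps still shut, and the scanner lying flat in the middle of its blue mat. Leave the other things on the bench alone.

Things in the scene. Friction and masses are not known exactly. Their poses are not given: they have to be found in the camera images.
- red_center (a point): centre of the red jar's body, 35 mm above its underside. Loose square white sample jar, 66 x 66 mm, body 64 mm high, weighing 0.3 to 0.55 kg, standing on the bench, with a red captive cap (112 mm high in all). x points from the label side to the back of the jar, z up the jar. May be absent
- red_label (a point): centre of the paper barcode label (red stripe, 54 x 44 mm) on the -x face of the red jar: 34 mm from the jar's axis, 38 mm above its underside; same axes as the jar, so the label faces along its -x
- red_grip (a point): grip point on the red cap, on the jar's axis, 102 mm above its underside; axes of the jar's body (they do not turn with the cap). The cap is a 60 mm disc (70 to 82 mm high) that carries an upright bar grip 52 mm long, 14 mm thick, from 82 to 112 mm high, with a white mark at one end of its top; the jar may be lifted by it
- red_cap (a joint): turn of the red captive screw cap about the jar's axis, rad: 0 = fully shut (at a stop; bar along the jar's x, white mark to the label side), larger = open, to 1.4. The bar stands at the jar's yaw plus this angle. Closes clockwise from above, 0.04 N m friction, does not rise, stays where left; the jar's weight holds it while the cap turns, but past the stop the jar turns too
- yellow_center (a point): centre of the yellow jar's body, 35 mm above its underside. Loose square white sample jar, 66 x 66 mm, body 64 mm high, weighing 0.3 to 0.55 kg, standing on the bench, with a yellow captive cap (112 mm high in all). x points from the label side to the back of the jar, z up the jar. May be absent
- yellow_label (a point): centre of the paper barcode label (yellow stripe, 54 x 44 mm) on the -x face of the yellow jar: 34 mm from the jar's axis, 38 mm above its underside; same axes as the jar, so the label faces along its -x
- yellow_grip (a point): grip point on the yellow cap, on the jar's axis, 102 mm above its underside; axes of the jar's body (they do not turn with the cap). The cap is a 60 mm disc (70 to 82 mm high) that carries an upright bar grip 52 mm long, 14 mm thick, from 82 to 112 mm high, with a white mark at one end of its top; the jar may be lifted by it
- yellow_cap (a joint): turn of the yellow captive screw cap about the jar's axis, rad: 0 = fully shut (at a stop; bar along the jar's x, white mark to the label side), larger = open, to 1.4. The bar stands at the jar's yaw plus this angle. Closes clockwise from above, 0.04 N m friction, does not rise, stays where left; the jar's weight holds it while the cap turns, but past the stop the jar turns too
- blue_center (a point): centre of the blue jar's body, 35 mm above its underside. Loose square white sample jar, 66 x 66 mm, body 64 mm high, weighing 0.3 to 0.55 kg, standing on the bench, with a blue captive cap (112 mm high in all). x points from the label side to the back of the jar, z up the jar. May be absent
- blue_label (a point): centre of the paper barcode label (blue stripe, 54 x 44 mm) on the -x face of the blue jar: 34 mm from the jar's axis, 38 mm above its underside; same axes as the jar, so the label faces along its -x
- blue_grip (a point): grip point on the blue cap, on the jar's axis, 102 mm above its underside; axes of the jar's body (they do not turn with the cap). The cap is a 60 mm disc (70 to 82 mm high) that carries an upright bar grip 52 mm long, 14 mm thick, from 82 to 112 mm high, with a white mark at one end of its top; the jar may be lifted by it
- blue_cap (a joint): turn of the blue captive screw cap about the jar's axis, rad: 0 = fully shut (at a stop; bar along the jar's x, white mark to the label side), larger = open, to 1.4. The bar stands at the jar's yaw plus this angle. Closes clockwise from above, 0.04 N m friction, does not rise, stays where left; the jar's weight holds it while the cap turns, but past the stop the jar turns too
- scanner_grip (a point): grip point of the cordless barcode scanner, near its centre of mass, half-way up. Loose, 130 mm long, 42 mm high, 0.17 kg, lying flat: black handle 32 mm wide, 95 mm long (a look-only orange band near its tail), orange head 48 mm wide, 35 mm long in front. The point is 53 mm ahead of the tail end and 42 mm behind the head; x points ahead to the window, z up
- scanner_nose (a point): centre of the scanner's dark red window at its front end: 77 mm ahead (+x) of the grip point, at the same height. It reads along +x
- mat: blue charging mat with two white lines, fixed on the bench, 200 mm (x) by 120 mm (y), 4 mm thick; origin at the centre of its underside
- tray: green open transport tray, fixed on the bench, 285 mm (x) by 100 mm (y) outside, 28 mm high, walls, floor and its two cross dividers 5 mm thick: three pockets of 88 x 90 mm side by side along its x, centred at x = -93, 0 and +93 mm, one jar each, standing square to it; origin at the centre of its underside
- beaker: clear plastic beaker, 70 mm wide, 85 mm high; origin under its centre. Bystander, loose
- tape: roll of blue tape lying flat, 90 mm across, 25 mm high; origin under its centre. Bystander, loose
- reagent: amber bottle, 66 mm across, 150 mm high; origin under its centre. Bystander, loose
- marker: white marker pen with a green cap, 120 mm long, 16 mm thick, lying on the bench; origin under its middle. Bystander, loose
- dish: white covered specimen dish, 76 mm across, 10 mm high; origin under its centre. Bystander, loose
Things that resemble listed ones, but are neither listed nor needed, are in the scene too. What is shaped like the part that bears scanner_grip but pink is not meant. What is shaped like the part that bears blue_center but pink is not meant.

How it is judged:
On the way, in this order (a step that is already met when the one before it is completed fails the run):
1. the caps of all the jars are screwed fully shut (under 0.12 rad) (value of joint each of red_cap, yellow_cap, blue_cap below 0.12 rad), for 0.2 s.
2. the scanner's window is held in front of the red label for 1.5 s: 2 to 10 cm away, its line of sight within 16 mm of the label's centre and within 0.4 rad of square to it (x of red_label in the frame of scanner_nose between 0.02 and 0.1 m and y of red_label in the frame of scanner_nose between -0.016 and 0.016 m and z of red_label in the frame of scanner_nose between -0.016 and 0.016 m and x of scanner_nose in the frame of red_label below -0.015 m and angle between the x axis of scanner_nose and the x axis of red_label, either way round below 0.4 rad), for 1.5 s.
3. the scanner's window is held in front of the yellow label for 1.5 s: 2 to 10 cm away, its line of sight within 16 mm of the label's centre and within 0.4 rad of square to it (x of yellow_label in the frame of scanner_nose between 0.02 and 0.1 m and y of yellow_label in the frame of scanner_nose between -0.016 and 0.016 m and z of yellow_label in the frame of scanner_nose between -0.016 and 0.016 m and x of scanner_nose in the frame of yellow_label below -0.015 m and angle between the x axis of scanner_nose and the x axis of yellow_label, either way round below 0.4 rad), for 1.5 s.
4. the scanner's window is held in front of the blue label for 1.5 s: 2 to 10 cm away, its line of sight within 16 mm of the label's centre and within 0.4 rad of square to it (x of blue_label in the frame of scanner_nose between 0.02 and 0.1 m and y of blue_label in the frame of scanner_nose between -0.016 and 0.016 m and z of blue_label in the frame of scanner_nose between -0.016 and 0.016 m and x of scanner_nose in the frame of blue_label below -0.015 m and angle between the x axis of scanner_nose and the x axis of blue_label, either way round below 0.4 rad), for 1.5 s.
At the end, for the whole second after the job is handed in: Every jar present stands upright (within 0.12 rad) on the tray's floor inside its walls (centre within 115 mm of the tray's centre along its length and 25 mm across it), its cap under 0.12 rad; the scanner lies flat on the mat, its grip point within 60 mm of the mat's centre (all of step 1 and x of red_center in the frame of tray between -0.115 and 0.115 m and y of red_center in the frame of tray between -0.025 and 0.025 m and z of red_center in the frame of tray between 0.034 and 0.047 m and angle between each of red_center, yellow_center, blue_center's own z axis and vertical below 0.12 rad and x of yellow_center in the frame of tray between -0.115 and 0.115 m and y of yellow_center in the frame of tray between -0.025 and 0.025 m and z of yellow_center in the frame of tray between 0.034 and 0.047 m and x of blue_center in the frame of tray between -0.115 and 0.115 m and y of blue_center in the frame of tray between -0.025 and 0.025 m and z of blue_center in the frame of tray between 0.034 and 0.047 m and horizontal distance between scanner_grip and mat below 0.06 m and height (world z) of scanner_grip below 0.034 m and angle between scanner_grip's own z axis and vertical below 0.2 rad); the robot touches nothing.
It fails at once if another thing on the bench is disturbed (moved more than 4 cm) (distance of any of beaker, tape, reagent, marker, dish from where it was at the start of the episode above 0.04 m).
Of red, yellow, blue only 2 to 3 are there at a start; the rules pass over those that are not, and their reading is None.
At some moment in a run one of red, yellow, blue, scanner may be knocked a few centimetres aside while the robot is not near it.
It also fails if it takes over 210 s, if anything falls off the work surface, if the arm or the gripper's body presses on something with over 40 N, if the wrist force passes 120 N, or if a joint passes its speed limit or range.

ROBOT

A 7-joint arm with a two-finger parallel gripper is mounted at the origin on the work surface. World frame = base frame: x ahead of the robot, y to its left, z up, the work surface at z = 0. Lengths are in m, angles in rad, forces in N, time in s.
With the tool pointing down it reaches from about 0.4 to 0.875 m from the base axis. Payload 19.3 kg.
Tool frame: the origin (TCP) lies midway between the tips of the shut fingers; the grasp point (between the pads) lies 19 mm behind it (bot.pinch_z is the distance from the TCP to the grasp point, in m); z points along the fingers, y is the direction in which the jaws open and shut (so a half turn about z gives the same grasp; the last joint's range is limited). The gripper opens to 85 mm and grips with 20 to 120 N. Pads are 22 mm wide; open, the fingers measure 114 mm over their backs; the gripper's body (76 mm by 85 mm) begins 54 mm behind the grasp point. The pads swing forward as they close: fully open they stand 13 mm farther back than shut.
Start: joints at [1.162, 0.521, -0.036, 1.599, 0.021, 1.021, -0.113], TCP at [0.208, -0.589, 0.231] pointing down, gripper open.
Joint ranges: [-2.91, 2.91], [-0.3, 2.13], [-1.5, 1.42], [0.17, 2.43], [-1.26, 4.41], [0.16, 1.93], [-2.52, 2.52]. Speed limits (rad/s): [1.89, 1.89, 2.39, 2.39, 3.01, 3.01, 3.01].

INTERFACE

Orientations are given as [roll, pitch, yaw] about the fixed x, y, z axes, in that order (R = Rz(yaw) Ry(pitch) Rx(roll)).
In Python, from workcell import bot gives the robot as it stands. The module is installed in compiled form; this text tells all that it offers.
- The arm moves only by the tool move_arm, never from a script. Its argument "moves" is text: rows parted by semicolons, each of 4 numbers parted by spaces: the shift along the tool's x, y, z in mm, then the turn about the tool's z in rad. In form: dx dy dz yaw; .... A call has exactly 10 rows; each row is the pose to reach, as a shift and turn from the pose commanded when the call began, along the tool's axes at that moment; what a row does not reach only later rows make up. A row lasts 1/12 s, in which the tool goes at most 41.7 mm and 7.16 degrees, less where a joint would pass 70% of its speed; a pose out of reach is approached as far as the arm can. A call with a gripper value outside its range is refused whole. "grip" is the opening, from 0 (shut) to 1 (fully open), set as the call begins (left out, the last holds). The fingers move at their own pace and stop on an object; "grip_force" is the grip in N (left out, the last holds). Time passes only in rows, so rows that repeat a pose let the fingers close, or fill a call up. It gives the time, the measured TCP pose, the force and the opening at its end, in the units of the state.
- bot.observe(): the state, without advancing time (a new reading comes with each control period).
- bot.grab_frame(name): name is "scene" or "top" or "wrist"; returns a dict with "frame" (480x640x3 uint8, red, green, blue), "z_map" (480x640 float32, m along the optical axis (not along the pixel's ray), 0 where there is no reading), "K" (3x3 intrinsics, pixels), "eye" and "attitude" of the camera in the world. Camera axes: x right, y up, looking along -z (the intrinsics and any distortion apply to the point x, -y, -z); pixel columns grow to the right and rows downward; lengths in m; the calibration is good to about 2 mm. A picture is of the moment at which its call begins.
- bot.job_done(): hands the job in, once; it reports no verdict.
Trained networks look in a picture, given as the dict that the camera call returned (one of the last four; its "shot" number tells which), for a name from the list of things; names that differ only in an ending like _2 or _b are one class to them, and where a whole thing is asked for, a point or a joint stands for the part that bears it (a point fixed in the world has none). Each returns a list of dicts, best first, with "conf" (0 to 1); they miss things now and then, are a little off and sometimes report something else, mostly with a low value. They report only what shows in the picture. A call takes as long as a camera call. They do not tell look-alikes from the thing itself.
- bot.search_frame(picture, label): "at" ([column, row] in pixels, amid what is visible of it).
- bot.pinpoint(picture, label): "at" ([column, row] in pixels: a listed point, or the origin of a listed thing).
The state is a dict: "clock": time; "qpos": joint angles; "qd": joint speeds; "joint_efforts": joint torques, N m; "position": TCP position; "tool_rot": TCP orientation; "force": force on the tool from outside, world axes, zero at the start; "moment": the same for the moment, N m; "grip_width": finger opening in m.
Only numpy, scipy, OpenCV 4.12 (cv2) and the standard library are available. Lean on these libraries where they do the work, as an engineer would, in place of code of your own. Each camera call takes 0.05 s, during which the arm holds its last target. There are 200 camera calls.

## Working session

There is one attempt and no reset: what is moved stays moved. The work goes in short steps, Python scripts to look and compute and a tool call to move; the robot and the scene stay as the last step left them, time stands still between calls to the robot, and variables do not carry over. Pictures are saved under pics/ and viewed, about 12 in all and at most 16, crops included, and the job is handed in when it is done.

Besides the shell and the picture viewer there is one more tool, called after "Emit:" by a JSON object that holds its "fn" and its "kwargs", one argument or row to a line. move_arm: Moves the arm, as the interface text tells. Its arguments: {"type":"object","properties":{"moves":{"type":"string"},"grip":{"type":"number"},"grip_force":{"type":"number"}},"required":["moves"]}

```bash
mkdir -p pics
cat > h.py <<'E'
import numpy as np, cv2
from scipy.spatial.transform import Rotation as Ro
from workcell import bot
def rot(a):
    a=np.array(a,float)
    if a.shape==(3,3): return a
    return Ro.from_quat(a).as_matrix() if a.size==4 else Ro.from_euler('xyz',a).as_matrix()
def save(p,n): cv2.imwrite('pics/'+n+'.png',cv2.cvtColor(p['frame'],cv2.COLOR_RGB2BGR))
def cloud(p):
    K=np.array(p['K']);z=p['z_map'];v,u=np.mgrid[:z.shape[0],:z.shape[1]]
    c=np.stack([(u-K[0,2])/K[0,0]*z,-(v-K[1,2])/K[1,1]*z,-z],-1)
    w=c@rot(p['attitude']).T+np.array(p['eye']); w[z==0]=np.nan; return w
def plane(p,uv,h):
    K=np.array(p['K']);d=rot(p['attitude'])@np.array([(uv[0]-K[0,2])/K[0,0],-(uv[1]-K[1,2])/K[1,1],-1])
    e=np.array(p['eye']);return e+d*(h-e[2])/d[2]
E
python3 - <<'E'
from h import *
print(bot.observe())
for n in ('top','scene'):
    p=bot.grab_frame(n);save(p,n+'0');print(n,p['eye'],p['attitude'],p['K'],[k for k in p])
    for l in ['red_grip','yellow_grip','blue_grip','scanner_grip','scanner_nose','mat','tray','red_label','yellow_label','blue_label','beaker','tape','reagent','marker','dish']:
        h={'grip':.102,'abel':.038}.get(l[-4:],0.02)
        if 'scanner' in l:h=.025
        print(l,[(np.round(d['at']),round(d['conf'],2),np.round(plane(p,d['at'],h)[:2],3)) for d in bot.pinpoint(p,l)[:3]])
E
```

```text
{'clock': 0.0, 'qpos': array([ 1.16178622,  0.5219952 , -0.03635957,  1.59997607,  0.0211954 ,
        1.02110462, -0.11277033]), 'qd': array([ 0.00253847, -0.00050123,  0.00230996,  0.00068636, -0.00092696,
        0.00106932, -0.00337232]), 'joint_efforts': array([ 7.88276111e-07, -9.27101541e+01,  1.97987258e+00, -3.69923401e+01,
        1.78462436e-02,  8.28502933e-03, -4.49972322e-05]), 'position': array([ 0.20760562, -0.58916891,  0.23074853]), 'tool_rot': array([-3.14049561e+00,  5.80419195e-05,  3.38854749e-01]), 'force': array([-0.30079194,  0.15548169, -0.73906987]), 'moment': array([-0.01893022, -0.00853841, -0.03415503]), 'grip_width': 0.08518391527924941}
top [ 0.44917328 -0.01203648  1.13209109] [ 0.08372531 -0.00405428 -1.55172632] [[488.7799078    0.         317.04247439]
 [  0.         488.7799078  244.14915634]
 [  0.           0.           1.        ]] ['frame', 'z_map', 'K', 'eye', 'attitude', 'shot']
red_grip [(array([322., 179.]), 0.59, array([ 0.676, -0.024]))]
yellow_grip [(array([467., 186.]), 0.57, array([ 0.666, -0.333]))]
blue_grip [(array([420., 122.]), 0
[... 2312 characters left out ...]
4.]), 0.56, array([ 0.5  , -0.372])), (array([344., 282.]), 0.54, array([ 0.662, -0.023]))]
red_label [(array([335., 275.]), 0.92, array([ 0.644, -0.039]))]
yellow_label []
blue_label [(array([299., 351.]), 0.88, array([ 0.811, -0.203])), (array([267., 290.]), 0.56, array([ 0.618, -0.207]))]
beaker [(array([335., 329.]), 0.57, array([ 0.782, -0.104]))]
tape [(array([399., 311.]), 0.78, array([0.8  , 0.052]))]
reagent [(array([216., 347.]), 0.93, array([ 0.71 , -0.361])), (array([438., 214.]), 0.63, array([0.545, 0.341]))]
marker [(array([360., 206.]), 0.63, array([0.411, 0.155])), (array([281., 232.]), 0.4, array([ 0.417, -0.096])), (array([437., 214.]), 0.39, array([0.543, 0.339]))]
dish []
```

Run:
```python
import cv2
a=cv2.imread('pics/top0.png');b=cv2.imread('pics/scene0.png')
cv2.imwrite('pics/t1.png',cv2.resize(a[90:410,100:520],(788,600)))
```

```text
(no output)
```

View pics/t1.png

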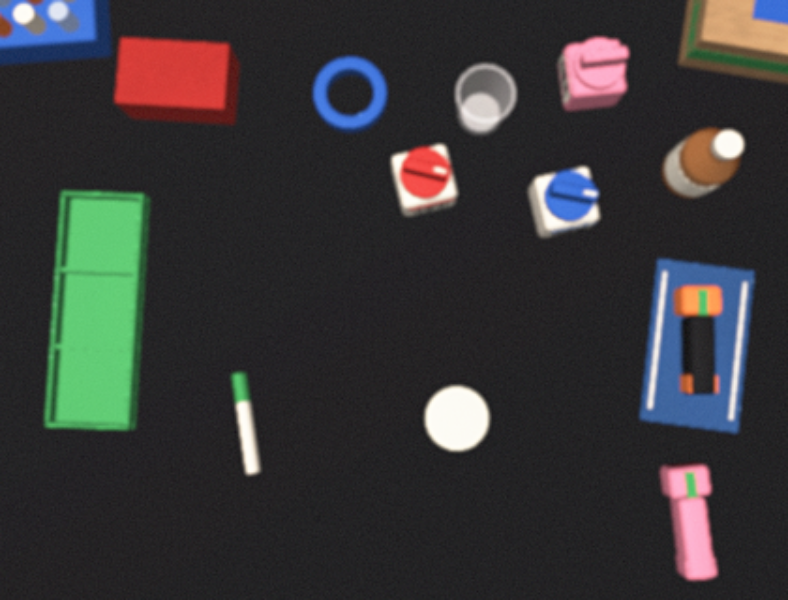

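View pics/scene0.png

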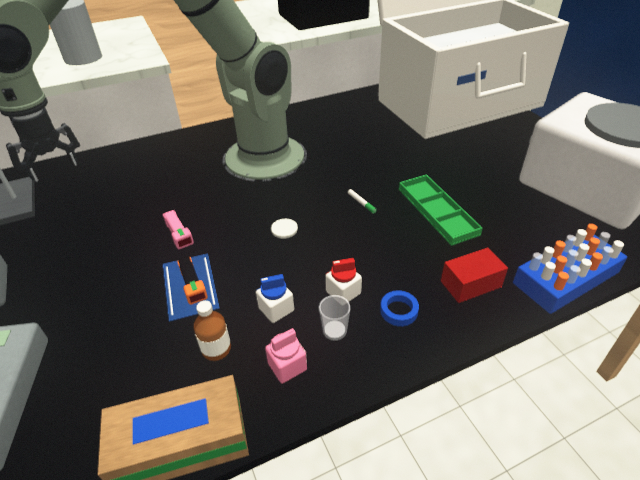

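The top view shows the red jar at (322,179), the blue jar at (409,189) and no yellow jar. Both caps are open with their marks to the right.

Candidates that could be confused:
- **Jars:** the pink jar at (420,122) is a decoy, so I take (409,189) as blue.
- **Scanners:** the pink one at (466,369) is a decoy. The black and orange one on the mat at (471,275) is the real one.

Next I'll measure these with depth.

```bash
cat >> h.py <<'E'
def near(w,c,r,z0,z1):
    return np.nan_to_num((np.hypot(w[...,0]-c[0],w[...,1]-c[1])<r)&(w[...,2]>z0)&(w[...,2]<z1)).astype(bool)
def rect(xy):
    (c,s,a)=cv2.minAreaRect((np.array(xy)*1000).astype(np.float32));b=cv2.boxPoints((c,s,a))
    e=[b[1]-b[0],b[2]-b[1]];L=max(e,key=lambda v:np.hypot(*v));return np.round(np.array(c)),np.round(s),round(float(np.arctan2(L[1],L[0])),3)
def rep(p):
    w=cloud(p);f=p['frame'].astype(int)
    R,G,B=f[...,0],f[...,1],f[...,2]
    for n,c in dict(red=(.67,-.03),blue=(.65,-.2)).items():
        m=near(w,c,.07,.05,.068);mb=near(w,c,.07,.095,.125);col=near(w,c,.07,.068,.13)&((R-B>60) if n=='red' else (B-R>60))
        mk=near(w,c,.07,.10,.13)&(np.minimum(R,np.minimum(G,B))>150)
        for k,q in (('body',m),('bar',mb),('cap',col)):
            if q.sum()>8: print(n,k,q.sum(),rect(w[q][:,:2]),'med z',np.round(np.median(w[q][:,2]),3))
        if mk.any(): print(n,'mark',w[mk].mean(0).round(3))
E
python3 - <<'E'
from h import *
p=bot.grab_frame('top');rep(p);w=cloud(p);f=p['frame'].astype(int)
R,G,B=f[...,0],f[...,1],f[...,2]
m=(G-R>60)&(G-B>40)&near(w,(.53,.35),.25,.02,.04);print('tray',rect(w[m][:,:2]))
m=(B-R>50)&near(w,(.48,-.36),.14,-.01,.02);print('mat',rect(w[m][:,:2]))
m=near(w,(.48,-.36),.1,.03,.06);print('scanner',rect(w[m][:,:2]),np.median(w[m][:,2]))
E
```

```text
red body 294 (array([673., -33.]), array([68., 66.]), 0.249) med z 0.061
red bar 188 (array([673., -32.]), array([52., 15.]), 1.317) med z 0.11
red cap 559 (array([674., -32.]), array([57., 58.]), -0.724) med z 0.082
red mark [ 0.671 -0.048  0.111]
blue body 299 (array([ 649., -202.]), array([67., 67.]), 0.238) med z 0.061
blue bar 192 (array([ 650., -202.]), array([52., 15.]), 1.375) med z 0.11
blue cap 529 (array([ 651., -201.]), array([56., 57.]), -0.579) med z 0.083
blue mark [ 0.648 -0.217  0.112]
tray (array([509., 299.]), array([227., 285.]), -0.022)
mat (array([ 483., -373.]), array([123., 202.]), -0.111)
scanner (array([ 487., -366.]), array([127.,  47.]), 0.017) 0.04424532959482397
```

```bash
cat >> h.py <<'E'
def plan(*ts):
    """targets (x,y,z,yaw) of TCP in m, rad; prints tool-axis shifts mm/turn, chained"""
    s=bot.observe();p=np.array(s['position']);y=Ro.from_matrix(rot(s['tool_rot'])).as_euler('xyz')[2]
    print('t',round(s['clock'],2),'tcp',p.round(4),'rot',np.round(s['tool_rot'],3),'F',np.round(s['force'],1),'w',round(s['grip_width'],4))
    for t in ts:
        d=(np.array(t[:3])-p)*1000;c,q=np.cos(y),np.sin(y)
        dy=t[3]-y;dy=(dy+np.pi)%(2*np.pi)-np.pi
        print('  %.0f %.0f %.0f %.3f  |%.0f|'%(c*d[0]+q*d[1],q*d[0]-c*d[1],-d[2],-dy,np.linalg.norm(d)))
        p=np.array(t[:3]);y=t[3]
E
python3 - <<'E'
from h import *
plan((.673,-.033,.231,1.317))
plan((.44,-.31,.231,.8),(.673,-.033,.2,1.317))
E
```

```text
t 1.65 tcp [ 0.2077 -0.5895  0.2313] rot [-3.142 -0.     0.339] F [0.5 0.2 0. ] w 0.0854
  624 -370 0 -0.978  |725|
t 1.65 tcp [ 0.2077 -0.5895  0.2313] rot [-3.142 -0.     0.339] F [0.5 0.2 0. ] w 0.0854
  312 -186 0 -0.461  |363|
  361 -26 31 -0.517  |363|
```

Emit:
{"fn": "move_arm", "kwargs": {
  "moves": "312 -186 0 -0.46;312 -186 0 -0.46;312 -186 0 -0.46;312 -186 0 -0.46;312 -186 0 -0.46;312 -186 0 -0.46;312 -186 0 -0.46;312 -186 0 -0.46;312 -186 0 -0.46;312 -186 0 -0.46",
  "grip": 1
}}

```text
clock: 2.48
position: [0.4444, -0.3048, 0.2316]
tool_rot: [3.141, -0.003, 0.806]
force: [0.6, 0.4, 0.6]
grip_width: 0.0861
```

Emit:
{"fn": "move_arm", "kwargs": {
  "moves": "361 -26 31 -0.52;361 -26 31 -0.52;361 -26 31 -0.52;361 -26 31 -0.52;361 -26 31 -0.52;361 -26 31 -0.52;361 -26 31 -0.52;361 -26 31 -0.52;361 -26 31 -0.52;361 -26 31 -0.52"
}}

```text
clock: 3.32
position: [0.6756, -0.0266, 0.1992]
tool_rot: [-3.141, -0.003, 1.325]
force: [0.0, 0.3, 0.2]
grip_width: 0.0854
```

Run:
```python
from h import *
p=bot.grab_frame('wrist');save(p,'w1');rep(p);plan((.673,-.033,.086,1.317),(.673,-.033,.086,.24))
```

```text
red body 2013 (array([673., -30.]), array([68., 65.]), 0.259) med z 0.062
red bar 1623 (array([674., -30.]), array([52., 14.]), 1.335) med z 0.112
red cap 5030 (array([674., -29.]), array([58., 58.]), -0.231) med z 0.082
red mark [ 0.67  -0.046  0.113]
blue body 2047 (array([ 650., -199.]), array([68., 65.]), 0.233) med z 0.062
blue bar 423 (array([ 655., -179.]), array([12., 14.]), -0.074) med z 0.108
blue cap 2800 (array([ 651., -193.]), array([47., 58.]), -0.082) med z 0.082
t 3.37 tcp [ 0.6742 -0.0299  0.1993] rot [-3.141e+00 -1.000e-03  1.323e+00] F [-0.1  0.1 -0.3] w 0.0854
  -3 -0 113 0.006  |113|
  0 0 -0 1.077  |0|
```

View pics/w1.png

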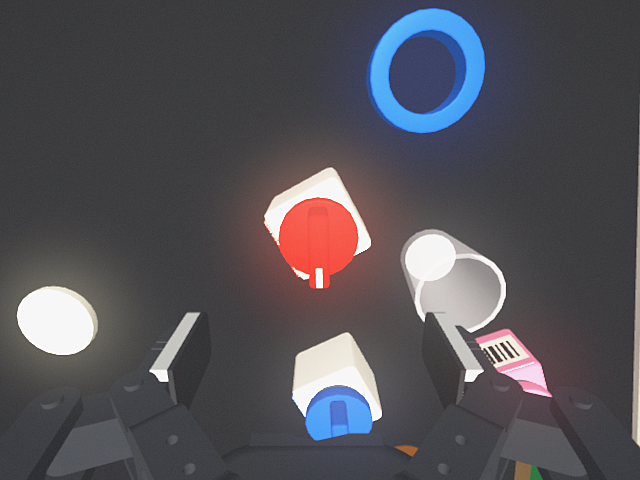

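The wrist view centres the red cap at (318,235), with its mark pointing toward the bottom of the image. The beaker at (452,270) is clear of the jaws. I'll descend, grip and turn.

Emit:
{"fn": "move_arm", "kwargs": {
  "moves": "0 0 38 0.00;0 0 75 0.00;0 0 100 0;0 0 110 0;0 0 113 0;0 0 113 0;0 0 113 0;0 0 113 0;0 0 113 0;0 0 113 0"
}}

```text
clock: 4.2
position: [0.6738, -0.0337, 0.0883]
tool_rot: [3.14, -0.0, 1.319]
force: [-0.7, 0.2, 0.1]
grip_width: 0.0853
```

Emit:
{"fn": "move_arm", "kwargs": {
  "moves": "0 0 0 0;0 0 0 0;0 0 0 0;0 0 0 0;0 0 0 0;0 0 0 0;0 0 0 0;0 0 0 0;0 0 0 0;0 0 0 0",
  "grip": 0,
  "grip_force": 30
}}

```text
clock: 5.03
position: [0.6732, -0.0336, 0.0871]
tool_rot: [-3.141, 0.0, 1.319]
force: [-0.2, 0.2, -3.0]
grip_width: 0.0136
```

Emit:
{"fn": "move_arm", "kwargs": {
  "moves": "0 0 0 0.11;0 0 0 0.23;0 0 0 0.35;0 0 0 0.47;0 0 0 0.59;0 0 0 0.71;0 0 0 0.83;0 0 0 0.95;0 0 0 1.06;0 0 0 1.12"
}}

```text
clock: 5.87
position: [0.6731, -0.0333, 0.0871]
tool_rot: [-3.141, 0.001, 0.193]
force: [-0.4, 0.1, -3.9]
grip_width: 0.0131
```

Run:
```python
from h import *
p=bot.grab_frame('top');rep(p);plan();print(bot.observe()['moment'])
```

```text
blue body 296 (array([ 650., -202.]), array([67., 66.]), 0.239) med z 0.061
blue bar 191 (array([ 650., -202.]), array([53., 15.]), 1.379) med z 0.11
blue cap 529 (array([ 651., -200.]), array([55., 57.]), -0.5) med z 0.082
blue mark [ 0.649 -0.218  0.111]
t 5.92 tcp [ 0.6732 -0.0332  0.0871] rot [-3.141  0.     0.191] F [-0.3  0.1 -4.1] w 0.0132
[-0.04670345 -0.12624229  0.05675317]
```

Emit:
{"fn": "move_arm", "kwargs": {
  "moves": "0 0 0 0;0 0 0 0;0 0 0 0;0 0 0 0;0 0 0 0;0 0 -38 0;0 0 -76 0;0 0 -110 0;0 0 -113 0;0 0 -113 0",
  "grip": 1
}}

```text
clock: 6.75
position: [0.6744, -0.0337, 0.203]
tool_rot: [3.141, -0.004, 0.199]
force: [0.4, -0.2, -0.0]
grip_width: 0.0854
```

Run:
```python
from h import *
p=bot.grab_frame('wrist');rep(p);plan((.650,-.201,.2,1.377),(.650,-.201,.086,1.377))
```

```text
red body 1977 (array([673., -31.]), array([65., 68.]), -0.882) med z 0.063
red bar 1588 (array([674., -32.]), array([52., 14.]), 0.198) med z 0.112
red cap 4946 (array([674., -31.]), array([58., 59.]), -1.356) med z 0.082
red mark [ 0.657 -0.035  0.113]
blue body 2515 (array([ 650., -199.]), array([68., 65.]), 0.242) med z 0.062
blue bar 1749 (array([ 651., -199.]), array([52., 14.]), 1.398) med z 0.111
blue cap 4922 (array([ 651., -198.]), array([57., 59.]), -0.351) med z 0.082
blue mark [ 0.648 -0.216  0.112]
t 6.8 tcp [ 0.6736 -0.0336  0.201 ] rot [ 3.141e+00 -1.000e-03  1.990e-01] F [ 0.2 -0.4 -0.9] w 0.0854
  -56 159 1 -1.178  |169|
  0 0 114 -0.000  |114|
```

The red jar's body turned with the cap: body yaw went from 0.25 to −0.88. The −4 N reading suggests I was partly carrying it. I'll regrip, lift it slightly, turn it back, then set it down with light pressure and turn the cap.

Emit:
{"fn": "move_arm", "kwargs": {
  "moves": "0 0 38 0.00;0 0 75 0.00;0 0 100 0;0 0 110 0;0 0 114 0;0 0 114 0;0 0 114 0;0 0 114 0;0 0 114 0;0 0 114 0"
}}

```text
clock: 7.63
position: [0.6738, -0.0336, 0.0874]
tool_rot: [3.141, -0.001, 0.199]
force: [-0.3, -0.5, 0.4]
grip_width: 0.0855
```

Emit:
{"fn": "move_arm", "kwargs": {
  "moves": "0 0 0 0;0 0 0 0;0 0 0 0;0 0 0 0;0 0 0 0;0 0 0 0;0 0 0 0;0 0 0 0;0 0 -4 0;0 0 -8 0",
  "grip": 0,
  "grip_force": 40
}}

```text
clock: 8.47
position: [0.6729, -0.0336, 0.0941]
tool_rot: [-3.141, 0.001, 0.199]
force: [0.1, -1.1, -4.2]
grip_width: 0.0129
```

Emit:
{"fn": "move_arm", "kwargs": {
  "moves": "0 0 0 -0.11;0 0 0 -0.23;0 0 0 -0.35;0 0 0 -0.47;0 0 0 -0.59;0 0 0 -0.71;0 0 0 -0.83;0 0 0 -0.95;0 0 0 -1.06;0 0 0 -1.12"
}}

```text
clock: 9.3
position: [0.6732, -0.0339, 0.0944]
tool_rot: [-3.141, 0.0, 1.325]
force: [-0.8, 0.5, -4.4]
grip_width: 0.0134
```

Emit:
{"fn": "move_arm", "kwargs": {
  "moves": "0 0 2 0;0 0 4 0;0 0 6 0;0 0 7 0;0 0 8 0;0 0 9 0;0 0 9 0;0 0 9 0;0 0 9 0;0 0 9 0"
}}

```text
clock: 10.13
position: [0.6734, -0.0335, 0.0863]
tool_rot: [3.141, 0.0, 1.318]
force: [-6.1, 0.0, 10.9]
grip_width: 0.0133
```

Run:
```python
from h import *
plan();print(bot.observe()['moment'])
```

```text
t 10.13 tcp [ 0.6734 -0.0335  0.0863] rot [3.141 0.    1.318] F [-6.1  0.  10.9] w 0.0133
[-5.58736759e-02  1.51727569e+00  1.40264739e-03]
```

Emit:
{"fn": "move_arm", "kwargs": {
  "moves": "0 0 0 0.11;0 0 0 0.23;0 0 0 0.35;0 0 0 0.47;0 0 0 0.59;0 0 0 0.71;0 0 0 0.83;0 0 0 0.95;0 0 0 1.06;0 0 0 1.12"
}}

```text
clock: 10.97
position: [0.6737, -0.0324, 0.0864]
tool_rot: [-3.141, -0.001, 0.192]
force: [-4.0, 4.6, 10.3]
grip_width: 0.0133
```

Run:
```python
from h import *
plan();print(bot.observe()['moment'])
```

```text
t 10.97 tcp [ 0.6737 -0.0324  0.0864] rot [-3.141e+00 -1.000e-03  1.920e-01] F [-4.   4.6 10.3] w 0.0133
[9.29928361e-01 1.06304744e+00 8.09847253e-04]
```

Emit:
{"fn": "move_arm", "kwargs": {
  "moves": "0 0 0 0;0 0 0 0;0 0 0 0;0 0 0 0;0 0 0 0;0 0 -38 0;0 0 -76 0;0 0 -110 0;0 0 -113 0;0 0 -113 0",
  "grip": 1
}}

```text
clock: 11.8
position: [0.6744, -0.0338, 0.2009]
tool_rot: [3.141, -0.004, 0.199]
force: [0.4, 0.6, -1.0]
grip_width: 0.0853
```

Run:
```python
from h import *
p=bot.grab_frame('wrist');save(p,'w2');rep(p);plan((.651,-.2,.2,1.39),(.651,-.2,.086,1.39))
```

```text
red body 1971 (array([673., -31.]), array([68., 66.]), 0.187) med z 0.063
red bar 1620 (array([674., -31.]), array([51., 14.]), 0.193) med z 0.112
red cap 5036 (array([675., -30.]), array([58., 59.]), -1.454) med z 0.082
red mark [ 0.657 -0.033  0.113]
blue body 2565 (array([ 650., -199.]), array([68., 65.]), 0.235) med z 0.062
blue bar 1760 (array([ 651., -200.]), array([53., 14.]), 1.394) med z 0.111
blue cap 4988 (array([ 651., -198.]), array([57., 59.]), -0.375) med z 0.082
blue mark [ 0.648 -0.216  0.113]
t 11.85 tcp [ 0.6735 -0.0337  0.1988] rot [ 3.141e+00 -1.000e-03  1.990e-01] F [-0.2 -0.3  0.4] w 0.0857
  -55 159 -1 -1.191  |168|
  0 0 114 -0.000  |114|
```

View pics/w2.png

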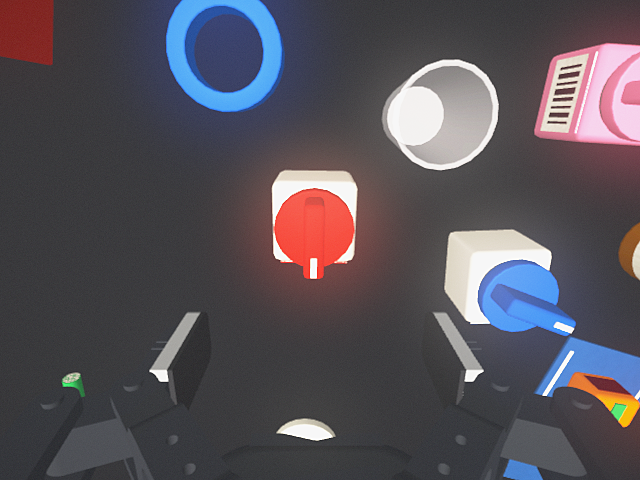

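Red is now shut, with its bar square to the body and the mark to the label side (313,268). Blue is next.

Emit:
{"fn": "move_arm", "kwargs": {
  "moves": "-55 159 0 -1.19;-55 159 0 -1.19;-55 159 0 -1.19;-55 159 0 -1.19;-55 159 0 -1.19;-55 159 0 -1.19;-55 159 0 -1.19;-55 159 0 -1.19;-55 159 0 -1.19;-55 159 0 -1.19"
}}

```text
clock: 12.68
position: [0.6501, -0.2002, 0.1964]
tool_rot: [-3.139, -0.001, 1.396]
force: [0.4, -0.6, -1.2]
grip_width: 0.0853
```

Emit:
{"fn": "move_arm", "kwargs": {
  "moves": "0 0 38 0.00;0 0 75 0.00;0 0 100 0;0 0 110 0;0 0 113 0;0 0 113 0;0 0 113 0;0 0 113 0;0 0 113 0;0 0 113 0"
}}

```text
clock: 13.52
position: [0.6513, -0.2004, 0.0863]
tool_rot: [3.14, 0.0, 1.389]
force: [0.6, 0.3, 0.3]
grip_width: 0.0855
```

Emit:
{"fn": "move_arm", "kwargs": {
  "moves": "0 0 0 0;0 0 0 0;0 0 0 0;0 0 0 0;0 0 0 0;0 0 0 0;0 0 0 0;0 0 0.5 0;0 0 1 0;0 0 1 0",
  "grip": 0,
  "grip_force": 40
}}

```text
clock: 14.35
position: [0.6512, -0.2001, 0.0849]
tool_rot: [3.141, -0.0, 1.389]
force: [-1.2, 1.6, 7.7]
grip_width: 0.0135
```

Emit:
{"fn": "move_arm", "kwargs": {
  "moves": "0 0 0 0.12;0 0 0 0.24;0 0 0 0.36;0 0 0 0.48;0 0 0 0.6;0 0 0 0.72;0 0 0 0.84;0 0 0 0.96;0 0 0 1.08;0 0 0 1.2"
}}

```text
clock: 15.18
position: [0.6516, -0.2009, 0.0851]
tool_rot: [3.14, -0.002, 0.183]
force: [-1.4, -0.2, 0.5]
grip_width: 0.0132
```

Emit:
{"fn": "move_arm", "kwargs": {
  "moves": "0 0 0 0;0 0 0 0;0 0 0 0;0 0 0 0;0 0 0 0;0 0 -38 0;0 0 -76 0;0 0 -110 0;0 0 -113 0;0 0 -113 0",
  "grip": 1
}}

```text
clock: 16.02
position: [0.6518, -0.2007, 0.1999]
tool_rot: [3.14, -0.004, 0.19]
force: [0.0, 0.2, -0.7]
grip_width: 0.0855
```

Run:
```python
from h import *
p=bot.grab_frame('wrist');rep(p)
p=bot.grab_frame('top');rep(p);w=cloud(p)
m=near(w,(.48,-.36),.12,.03,.06);print('scanner',rect(w[m][:,:2]),np.median(w[m][:,2]))
plan((.475,-.367,.2,.017))
```

```text
red body 2882 (array([673., -33.]), array([67., 65.]), 0.19) med z 0.062
red bar 3175 (array([674., -31.]), array([52., 16.]), 0.191) med z 0.111
red cap 6811 (array([676., -33.]), array([58., 55.]), 1.109) med z 0.089
red mark [ 0.657 -0.033  0.113]
blue body 1982 (array([ 648., -200.]), array([68., 66.]), 0.166) med z 0.063
blue bar 1620 (array([ 649., -200.]), array([52., 14.]), 0.168) med z 0.112
blue cap 4996 (array([ 649., -200.]), array([58., 59.]), -0.599) med z 0.082
blue mark [ 0.632 -0.203  0.113]
red body 290 (array([673., -33.]), array([67., 66.]), 0.182) med z 0.061
red bar 171 (array([674., -33.]), array([52., 14.]), 0.179) med z 0.11
red cap 572 (array([674., -32.]), array([57., 59.]), -0.781) med z 0.082
red mark [ 0.659 -0.035  0.111]
blue body 214 (array([ 643., -198.]), array([65., 61.]), 0.281) med z 0.061
blue bar 137 (array([ 642., -203.]), array([40., 15.]), 0.152) med z 0.11
blue cap 413 (array([ 645., -203.]), array([47., 56.]), -1.015) med z 0.082
blue mark [ 0.632 -0.204  0.111]
scanner (array([0., 0.]), array([0., 0.]), 0.0) nan
t 16.12 tcp [ 0.6504 -0.2002  0.1966] rot [-3.141e+00  1.000e-03  1.890e-01] F [-0.5 -0.4 -0.7] w 0.0854
  -204 131 -3 0.172  |242|
  return _methods._mean(a, axis=axis, dtype=dtype,
  ret = ret.dtype.type(ret / rcount)
```

Both caps are shut: bar and body yaw agree within 0.01 rad. Next is the scanner.

Emit:
{"fn": "move_arm", "kwargs": {
  "moves": "-204 131 -10 0.17;-204 131 -10 0.17;-204 131 -10 0.17;-204 131 -10 0.17;-204 131 -10 0.17;-204 131 -10 0.17;-204 131 -10 0.17;-204 131 -10 0.17;-204 131 -10 0.17;-204 131 -10 0.17"
}}

```text
clock: 16.95
position: [0.4758, -0.366, 0.2064]
tool_rot: [-3.14, 0.001, 0.021]
force: [1.0, 0.4, 0.3]
grip_width: 0.0852
```

Run:
```python
from h import *
p=bot.grab_frame('wrist');save(p,'w3');w=cloud(p)
m=near(w,(.48,-.36),.15,.03,.06);print('scanner',rect(w[m][:,:2]),np.median(w[m][:,2]))
f=p['frame'].astype(int);mm=near(w,(.48,-.36),.2,-.01,.02)&(f[...,2]-f[...,0]>50);print('mat',rect(w[mm][:,:2]))
for x in (.43,.45,.47,.49,.51,.53,.55):
    q=m&(abs(w[...,0]-x)<.006)
    if q.any(): print(x,np.round([w[q][:,1].min(),w[q][:,1].max()],3))
plan()
```

```text
scanner (array([ 442., -359.]), array([ 49., 223.]), -0.063) 0.04547589822645709
mat (array([ 481., -371.]), array([121., 203.]), -0.116)
0.43 [-0.383 -0.349]
0.45 [-0.383 -0.349]
0.47 [-0.381 -0.349]
0.49 [-0.381 -0.349]
0.51 [-0.381 -0.349]
0.53 [-0.389 -0.341]
0.55 [-0.388 -0.341]
t 17.0 tcp [ 0.4759 -0.366   0.2066] rot [-3.141e+00  1.000e-03  2.100e-02] F [-0.1 -0.  -0.6] w 0.0855
```

View pics/w3.png

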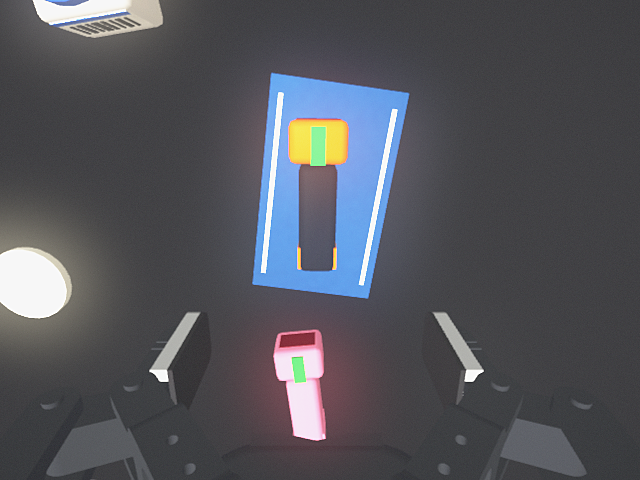

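The wrist view shows the black scanner from (318,120) to (318,270), aligned with the tool. The pink decoy is lower, at (300,385). I'll grasp the scanner now.

Emit:
{"fn": "move_arm", "kwargs": {
  "moves": "0 0 40 0;0 0 80 0;0 0 120 0;0 0 155 0;0 0 180 0;0 0 190 0;0 0 195 0;0 0 196 0;0 0 196 0;0 0 196 0"
}}

```text
clock: 17.83
position: [0.4759, -0.3677, 0.0128]
tool_rot: [3.14, -0.002, 0.019]
force: [0.8, 0.1, 0.2]
grip_width: 0.0857
```

Emit:
{"fn": "move_arm", "kwargs": {
  "moves": "0 0 0 0;0 0 0 0;0 0 0 0;0 0 0 0;0 0 0 0;0 0 0 0;0 0 0 0;0 0 0 0;0 0 0 0;0 0 0 0",
  "grip": 0,
  "grip_force": 40
}}

```text
clock: 18.67
position: [0.4751, -0.3674, 0.0116]
tool_rot: [3.141, -0.0, 0.019]
force: [-1.4, 1.1, 5.7]
grip_width: 0.0314
```

Emit:
{"fn": "move_arm", "kwargs": {
  "moves": "0 0 -20 0;0 0 -60 0;0 0 -100 0;0 0 -120 0;0 0 -140 0;0 0 -140 0;0 0 -140 0;0 0 -140 0;0 0 -140 0;0 0 -140 0"
}}

```text
clock: 19.5
position: [0.4746, -0.367, 0.1502]
tool_rot: [-3.141, 0.001, 0.019]
force: [-0.1, 0.3, -1.5]
grip_width: 0.0312
```

Run:
```python
from h import *
p=bot.grab_frame('wrist');save(p,'w4')
s=bot.observe();t=s['position']
w=cloud(p);m=near(w,t,.16,t[2]-.06,t[2]+.045);y=np.median(w[m],axis=0);print(y)
p=bot.grab_frame('top');rep(p)
# red: center (.6735,-.0325), yaw .187
def scan(c,yaw,d):
    u=np.array([np.cos(yaw),np.sin(yaw)]);return np.array(c)-u*(.034+d+.077)
print(scan((.6735,-.0325),.187,.05),scan((.649,-.201),.166,.05))
plan()
```

```text
[ 0.51014237 -0.36504259  0.184061  ]
red body 288 (array([673., -33.]), array([68., 66.]), 0.185) med z 0.061
red bar 171 (array([673., -33.]), array([52., 14.]), 0.189) med z 0.11
red cap 571 (array([674., -32.]), array([56., 60.]), -0.804) med z 0.082
red mark [ 0.659 -0.035  0.112]
blue body 301 (array([ 647., -202.]), array([68., 66.]), 0.185) med z 0.061
blue bar 190 (array([ 648., -202.]), array([52., 15.]), 0.16) med z 0.11
blue cap 535 (array([ 648., -201.]), array([56., 56.]), -0.585) med z 0.082
blue mark [ 0.632 -0.204  0.111]
[ 0.51530681 -0.06243184] [ 0.49021317 -0.22760343]
t 19.6 tcp [ 0.4748 -0.3671  0.1505] rot [-3.141e+00  1.000e-03  1.900e-02] F [-0.7 -0.8 -1.3] w 0.0318
```

View pics/w4.png

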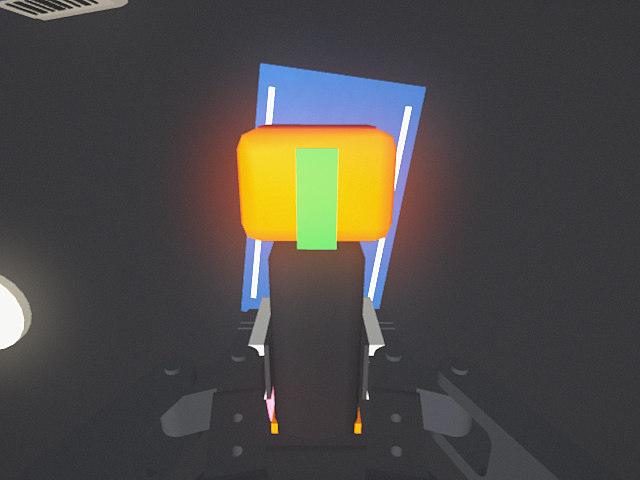

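The scanner is held firmly, with its head at (317,185) ahead of the jaws and square to the tool. I'll scan red next.

Run:
```python
from h import *
plan((.515,-.0625,.15,.187),(.515,-.0625,.025,.187))
```

```text
t 19.6 tcp [ 0.4748 -0.3671  0.1505] rot [-3.141e+00  1.000e-03  1.900e-02] F [-0.7 -0.8 -1.3] w 0.0318
  46 -304 1 -0.168  |307|
  0 0 125 -0.000  |125|
```

Emit:
{"fn": "move_arm", "kwargs": {
  "moves": "46 -304 0 -0.17;46 -304 0 -0.17;46 -304 0 -0.17;46 -304 0 -0.17;46 -304 0 -0.17;46 -304 0 -0.17;46 -304 0 -0.17;46 -304 0 -0.17;46 -304 0 -0.17;46 -304 0 -0.17"
}}

```text
clock: 20.43
position: [0.5154, -0.0615, 0.1511]
tool_rot: [-3.141, 0.0, 0.191]
force: [-1.0, -0.4, -2.1]
grip_width: 0.0318
```

Emit:
{"fn": "move_arm", "kwargs": {
  "moves": "0 0 40 0;0 0 80 0;0 0 110 0;0 0 120 0;0 0 125 0;0 0 125 0;0 0 125 0;0 0 125 0;0 0 125 0;0 0 125 0"
}}

```text
clock: 21.27
position: [0.5159, -0.0625, 0.0273]
tool_rot: [3.141, -0.002, 0.189]
force: [0.2, 0.4, -2.2]
grip_width: 0.0311
```

Run:
```python
from h import *
p=bot.grab_frame('scene');cv2.imwrite('pics/s2.png',cv2.resize(cv2.cvtColor(p['frame'],cv2.COLOR_RGB2BGR)[150:390,150:470],(800,600)))
w=cloud(p)
m=near(w,(.673,-.033),.07,.03,.055);print(rect(w[m][:,:2]))
p=bot.grab_frame('wrist');save(p,'w5');w=cloud(p);f=p['frame'].astype(int)
s=bot.observe()['position']
m=near(w,s+[.07,.01,0],.07,.03,.075)&(f[...,0]-f[...,2]>80);
if m.any():print('head',rect(w[m][:,:2]),np.percentile(w[m][:,2],[5,50,95]))
rep(p);plan()
```

```text
(array([695., -42.]), array([86., 45.]), 1.027)
head (array([572., -50.]), array([41., 48.]), -1.384) [0.05579345 0.06082878 0.06222484]
t 21.37 tcp [ 0.5157 -0.0624  0.0269] rot [ 3.141e+00 -1.000e-03  1.890e-01] F [ 0.8  0.  -2.3] w 0.0314
```

View pics/s2.png

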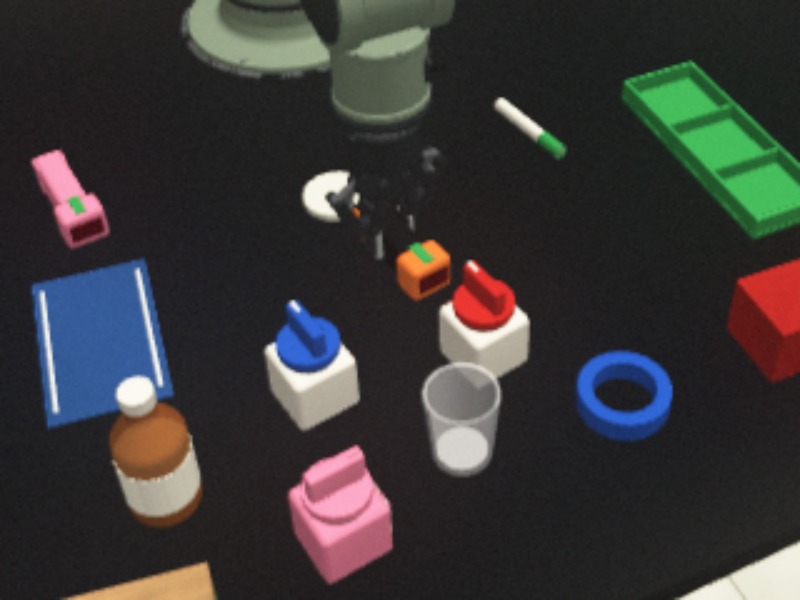

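The scene view shows the orange head facing the red jar, with its window at about (430,280). The measured ray passes within 2 mm of the label centre. I'll hold here.

Emit:
{"fn": "move_arm", "kwargs": {
  "moves": "0 0 1 0;0 0 1 0;0 0 1 0;0 0 1 0;0 0 1 0;0 0 1 0;0 0 1 0;0 0 1 0;0 0 1 0;0 0 1 0"
}}

```text
clock: 22.2
position: [0.5153, -0.0624, 0.0253]
tool_rot: [-3.142, 0.0, 0.189]
force: [-1.0, 0.4, -1.2]
grip_width: 0.0311
```

Emit:
{"fn": "move_arm", "kwargs": {
  "moves": "0 0 0 0;0 0 0 0;0 0 0 0;0 0 0 0;0 0 0 0;0 0 0 0;0 0 0 0;0 0 0 0;0 0 0 0;0 0 0 0"
}}

```text
clock: 23.03
position: [0.5153, -0.0624, 0.0253]
tool_rot: [-3.142, 0.0, 0.189]
force: [-0.2, -0.6, -1.4]
grip_width: 0.0316
```

Emit:
{"fn": "move_arm", "kwargs": {
  "moves": "0 0 0 0;0 0 0 0;0 0 0 0;0 0 0 0;0 0 0 0;0 0 0 0;0 0 0 0;0 0 0 0;0 0 0 0;0 0 0 0"
}}

```text
clock: 23.87
position: [0.5153, -0.0624, 0.0253]
tool_rot: [-3.142, 0.0, 0.189]
force: [0.0, 0.4, -1.6]
grip_width: 0.0319
```

Run:
```python
from h import *
p=bot.grab_frame('top');rep(p)
u=np.array([np.cos(.17),np.sin(.17)]);g=np.array([.6475,-.201])-u*.161
plan((.50,-.0655,.1,.189),(*g,.1,.17),(*g,.0255,.17))
```

```text
red body 291 (array([673., -33.]), array([68., 66.]), 0.183) med z 0.061
red bar 170 (array([674., -33.]), array([52., 14.]), 0.182) med z 0.11
red cap 569 (array([674., -32.]), array([57., 59.]), -0.769) med z 0.082
red mark [ 0.659 -0.035  0.111]
blue body 299 (array([ 647., -202.]), array([68., 66.]), 0.183) med z 0.061
blue bar 189 (array([ 648., -202.]), array([52., 15.]), 0.168) med z 0.11
blue cap 531 (array([ 647., -202.]), array([58., 54.]), 1.44) med z 0.082
blue mark [ 0.632 -0.204  0.111]
t 23.92 tcp [ 0.5153 -0.0624  0.0253] rot [-3.142 -0.     0.189] F [-0.   0.5 -3. ] w 0.032
  -16 0 -75 -0.000  |76|
  -42 158 -0 0.019  |163|
  0 0 75 -0.000  |75|
```

Emit:
{"fn": "move_arm", "kwargs": {
  "moves": "-16 0 -10 0;-16 0 -45 0;-16 0 -75 0;-58 158 -75 0.02;-58 158 -75 0.02;-58 158 -75 0.02;-58 158 -75 0.02;-58 158 -75 0.02;-58 158 -75 0.02;-58 158 -75 0.02"
}}

```text
clock: 24.75
position: [0.4879, -0.2282, 0.1002]
tool_rot: [-3.141, 0.0, 0.168]
force: [0.1, 1.4, -1.7]
grip_width: 0.0316
```

Emit:
{"fn": "move_arm", "kwargs": {
  "moves": "0 0 35 0;0 0 60 0;0 0 72 0;0 0 75 0;0 0 75 0;0 0 75 0;0 0 75 0;0 0 75 0;0 0 75 0;0 0 75 0"
}}

```text
clock: 25.58
position: [0.4883, -0.2286, 0.0258]
tool_rot: [3.141, -0.001, 0.169]
force: [0.1, 0.2, -2.4]
grip_width: 0.0315
```

Run:
```python
from h import *
p=bot.grab_frame('wrist');save(p,'w6');w=cloud(p);f=p['frame'].astype(int)
s=bot.observe()['position']
m=near(w,s+[.07,.01,0],.07,.03,.075)&(f[...,0]-f[...,2]>80);
if m.any():print('head',rect(w[m][:,:2]),np.percentile(w[m][:,2],[5,50,95]))
p=bot.grab_frame('top');rep(p);plan()
```

```text
head (array([ 547., -217.]), array([36., 48.]), -1.405) [0.05461645 0.05951673 0.06092317]
red body 292 (array([673., -33.]), array([68., 66.]), 0.186) med z 0.061
red bar 170 (array([674., -33.]), array([52., 14.]), 0.184) med z 0.11
red cap 571 (array([674., -32.]), array([57., 59.]), -0.75) med z 0.082
red mark [ 0.659 -0.035  0.112]
blue body 301 (array([ 647., -202.]), array([67., 66.]), 0.167) med z 0.061
blue bar 190 (array([ 648., -202.]), array([53., 15.]), 0.148) med z 0.11
blue cap 533 (array([ 647., -202.]), array([58., 55.]), 1.458) med z 0.082
blue mark [ 0.632 -0.204  0.112]
t 25.68 tcp [ 0.4881 -0.2286  0.0256] rot [ 3.141 -0.     0.169] F [ 0.1  0.4 -1.6] w 0.0319
```

Emit:
{"fn": "move_arm", "kwargs": {
  "moves": "0 0 0 0;0 0 0 0;0 0 0 0;0 0 0 0;0 0 0 0;0 0 0 0;0 0 0 0;0 0 0 0;0 0 0 0;0 0 0 0"
}}

```text
clock: 26.52
position: [0.488, -0.2285, 0.0253]
tool_rot: [-3.142, -0.0, 0.169]
force: [-0.5, -0.8, -1.4]
grip_width: 0.0313
```

Emit:
{"fn": "move_arm", "kwargs": {
  "moves": "0 0 0 0;0 0 0 0;0 0 0 0;0 0 0 0;0 0 0 0;0 0 0 0;0 0 0 0;0 0 0 0;0 0 0 0;0 0 0 0"
}}

```text
clock: 27.35
position: [0.488, -0.2285, 0.0253]
tool_rot: [-3.142, -0.0, 0.169]
force: [0.1, 0.6, -1.8]
grip_width: 0.0317
```

Emit:
{"fn": "move_arm", "kwargs": {
  "moves": "0 0 0 0;0 0 0 0;0 0 0 0;0 0 0 0;0 0 0 0;0 0 0 0;0 0 0 0;0 0 0 0;0 0 0 0;0 0 0 0"
}}

```text
clock: 28.18
position: [0.488, -0.2285, 0.0253]
tool_rot: [-3.142, 0.0, 0.169]
force: [1.3, 0.6, -1.6]
grip_width: 0.0315
```

Run:
```python
from h import *
p=bot.grab_frame('top');rep(p)
plan((.482,-.371,.09,-.03),(.482,-.371,.0125,-.03))
```

```text
red body 292 (array([664., -43.]), array([68., 66.]), 0.179) med z 0.061
red bar 170 (array([664., -42.]), array([53., 14.]), 0.188) med z 0.111
red cap 561 (array([665., -43.]), array([57., 57.]), -1.56) med z 0.082
red mark [ 0.649 -0.045  0.111]
blue body 297 (array([ 648., -201.]), array([68., 67.]), 0.179) med z 0.061
blue bar 190 (array([ 648., -202.]), array([52., 15.]), 0.178) med z 0.11
blue cap 531 (array([ 647., -202.]), array([57., 55.]), 1.466) med z 0.083
blue mark [ 0.632 -0.204  0.111]
t 28.23 tcp [ 0.488  -0.2285  0.0253] rot [-3.142 -0.     0.169] F [ 0.3  0.  -1.3] w 0.0314
  -30 139 -65 0.199  |157|
  0 -0 78 -0.000  |78|
```

The red jar was knocked about 1.4 cm, after its scan. It's still upright and shut. I'll return the scanner to its mat.

Emit:
{"fn": "move_arm", "kwargs": {
  "moves": "-15 0 -15 0;-20 0 -50 0;-30 139 -65 0.2;-30 139 -65 0.2;-30 139 -65 0.2;-30 139 -65 0.2;-30 139 -65 0.2;-30 139 -65 0.2;-30 139 -65 0.2;-30 139 -65 0.2"
}}

```text
clock: 29.07
position: [0.4819, -0.3693, 0.0901]
tool_rot: [-3.141, 0.0, -0.03]
force: [0.6, 0.1, -1.7]
grip_width: 0.0313
```

Emit:
{"fn": "move_arm", "kwargs": {
  "moves": "0 0 35 0;0 0 60 0;0 0 70 0;0 0 74 0;0 0 76 0;0 0 77 0;0 0 77.5 0;0 0 77.5 0;0 0 77.5 0;0 0 77.5 0"
}}

```text
clock: 29.9
position: [0.482, -0.3708, 0.0134]
tool_rot: [3.141, -0.001, -0.031]
force: [0.8, 0.1, -2.1]
grip_width: 0.0315
```

Emit:
{"fn": "move_arm", "kwargs": {
  "moves": "0 0 0 0;0 0 0 0;0 0 0 0;0 0 0 0;0 0 0 0;0 0 -15 0;0 0 -50 0;0 0 -90 0;0 0 -130 0;0 0 -170 0",
  "grip": 1
}}

```text
clock: 30.73
position: [0.4814, -0.3704, 0.1847]
tool_rot: [-3.141, 0.0, -0.031]
force: [0.2, -0.5, -0.2]
grip_width: 0.0853
```

Run:
```python
from h import *
p=bot.grab_frame('wrist');save(p,'w7');w=cloud(p);f=p['frame'].astype(int)
m=near(w,(.49,-.37),.085,.03,.07);print('scanner',rect(w[m][:,:2]),np.percentile(w[m][:,2],[5,50,95]))
mm=near(w,(.48,-.36),.2,-.01,.02)&(f[...,2]-f[...,0]>50);print('mat',rect(w[mm][:,:2]))
p=bot.grab_frame('top');rep(p);w=cloud(p);f=p['frame'].astype(int)
m=(f[...,1]-f[...,0]>60)&(f[...,1]-f[...,2]>40)&near(w,(.51,.37),.2,.02,.04);m[:,220:]=False;print('tray',rect(w[m][:,:2]),m.sum())
plan((.648,-.2015,.2,.172))
```

```text
scanner (array([ 495., -371.]), array([ 48., 129.]), -0.01) [0.04174398 0.04563121 0.04750029]
mat (array([ 482., -371.]), array([121., 202.]), -0.116)
red body 297 (array([657., -49.]), array([68., 66.]), 0.188) med z 0.061
red bar 175 (array([657., -49.]), array([53., 14.]), 0.182) med z 0.111
red cap 570 (array([656., -50.]), array([57., 57.]), 0.024) med z 0.082
red mark [ 0.642 -0.051  0.112]
blue body 301 (array([ 648., -201.]), array([68., 67.]), 0.161) med z 0.061
blue bar 194 (array([ 648., -202.]), array([52., 15.]), 0.166) med z 0.11
blue cap 533 (array([ 647., -202.]), array([58., 54.]), 1.452) med z 0.083
blue mark [ 0.632 -0.204  0.112]
tray (array([511., 362.]), array([102., 285.]), -0.019) 906
t 30.83 tcp [ 0.484  -0.3723  0.1892] rot [ 3.137 -0.008 -0.032] F [ 0.8 -0.3 -0.6] w 0.0853
  159 -176 -11 -0.204  |237|
```

Scanner is placed flat and centred, with its grip at about (.483,−.371). Red has drifted to (.657,−.049). Blue goes to the tray's far pocket now.

Emit:
{"fn": "move_arm", "kwargs": {
  "moves": "159 -176 -10 -0.2;159 -176 -10 -0.2;159 -176 -10 -0.2;159 -176 -10 -0.2;159 -176 -10 -0.2;159 -176 -10 -0.2;159 -176 -10 -0.2;159 -176 -10 -0.2;159 -176 -10 -0.2;159 -176 -10 -0.2"
}}

```text
clock: 31.67
position: [0.6455, -0.2009, 0.1927]
tool_rot: [3.141, 0.001, 0.167]
force: [-0.8, 0.7, -0.5]
grip_width: 0.0853
```

Run:
```python
from h import *
p=bot.grab_frame('wrist');rep(p)
plan((.649,-.2,.087,.165),(.649,-.2,.235,.165),(.63,.08,.235,.9),(.604,.360,.235,1.552),(.604,.360,.094,1.552))
```

```text
red body 2874 (array([657., -49.]), array([68., 65.]), 0.184) med z 0.063
red bar 3091 (array([658., -48.]), array([52., 15.]), 0.191) med z 0.111
red cap 6689 (array([660., -49.]), array([59., 55.]), 1.143) med z 0.089
red mark [ 0.641 -0.05   0.113]
blue body 2072 (array([ 648., -200.]), array([68., 66.]), 0.169) med z 0.063
blue bar 1744 (array([ 649., -200.]), array([51., 14.]), 0.173) med z 0.112
blue cap 5340 (array([ 649., -200.]), array([58., 59.]), -1.391) med z 0.082
blue mark [ 0.632 -0.203  0.113]
t 31.72 tcp [ 0.6455 -0.2009  0.1928] rot [3.141 0.    0.167] F [-0.7 -0.3  0. ] w 0.0857
  4 -0 106 0.002  |106|
  0 0 -148 -0.000  |148|
  27 -279 -0 -0.735  |281|
  203 -194 -0 -0.652  |281|
  0 0 141 -0.000  |141|
```

Emit:
{"fn": "move_arm", "kwargs": {
  "moves": "3 0 38 0.00;3 0 75 0.00;3 0 95 0;3 0 103 0;3 0 106 0;3 0 106 0;3 0 106 0;3 0 106 0;3 0 106 0;3 0 106 0"
}}

```text
clock: 32.55
position: [0.6496, -0.1992, 0.0877]
tool_rot: [3.141, -0.001, 0.169]
force: [0.4, 0.5, -0.8]
grip_width: 0.0855
```

Emit:
{"fn": "move_arm", "kwargs": {
  "moves": "0 0 0 0;0 0 0 0;0 0 0 0;0 0 0 0;0 0 0 0;0 0 0 0;0 0 0 0;0 0 0 0;0 0 0 0;0 0 0 0",
  "grip": 0,
  "grip_force": 80
}}

```text
clock: 33.38
position: [0.649, -0.1992, 0.0867]
tool_rot: [-3.141, 0.0, 0.169]
force: [1.3, -0.1, -2.2]
grip_width: 0.0123
```

Emit:
{"fn": "move_arm", "kwargs": {
  "moves": "0 0 -8 0;0 0 -25 0;0 0 -45 0;0 0 -70 0;0 0 -95 0;0 0 -120 0;0 0 -140 0;0 0 -148 0;0 0 -148 0;0 0 -148 0"
}}

```text
clock: 34.22
position: [0.6489, -0.199, 0.2342]
tool_rot: [-3.141, 0.0, 0.169]
force: [0.7, 0.4, -4.5]
grip_width: 0.0125
```

Emit:
{"fn": "move_arm", "kwargs": {
  "moves": "1 -10 0 -0.03;4 -40 0 -0.11;7 -75 0 -0.2;10 -110 0 -0.29;14 -145 0 -0.38;17 -180 0 -0.48;21 -215 0 -0.57;24 -245 0 -0.65;27 -270 0 -0.71;27 -279 0 -0.73"
}}

```text
clock: 35.05
position: [0.6275, 0.086, 0.2334]
tool_rot: [-3.139, -0.0, 0.909]
force: [0.1, 0.1, -3.6]
grip_width: 0.0124
```

Run:
```python
from h import *
plan((.604,.360,.235,1.552),(.604,.360,.094,1.552))
```

```text
t 35.05 tcp [0.6275 0.086  0.2334] rot [-3.139 -0.     0.909] F [ 0.1  0.1 -3.6] w 0.0124
  202 -187 -2 -0.643  |275|
  0 0 141 -0.000  |141|
```

Emit:
{"fn": "move_arm", "kwargs": {
  "moves": "10 -8 0 -0.03;32 -30 0 -0.11;57 -53 0 -0.19;82 -76 0 -0.27;107 -99 0 -0.35;132 -122 0 -0.43;157 -146 0 -0.5;182 -170 0 -0.58;197 -184 0 -0.63;202 -190 0 -0.65"
}}

```text
clock: 35.88
position: [0.6042, 0.3608, 0.2335]
tool_rot: [-3.139, -0.001, 1.556]
force: [0.2, -0.6, -3.3]
grip_width: 0.0125
```

Run:
```python
from h import *
plan((.604,.360,.235,1.552))
p=bot.grab_frame('wrist');save(p,'w8')
plan((.604,.360,.235,1.552),(.604,.360,.094,1.552))
```

```text
t 35.88 tcp [0.6042 0.3608 0.2335] rot [-3.139e+00 -1.000e-03  1.556e+00] F [ 0.2 -0.6 -3.3] w 0.0125
  -1 -0 -2 0.004  |2|
t 35.93 tcp [0.6042 0.3604 0.2335] rot [-3.139e+00 -1.000e-03  1.556e+00] F [-0.3 -0.2 -4.1] w 0.0126
  -0 -0 -2 0.004  |2|
  0 0 141 -0.000  |141|
```

View pics/w8.png

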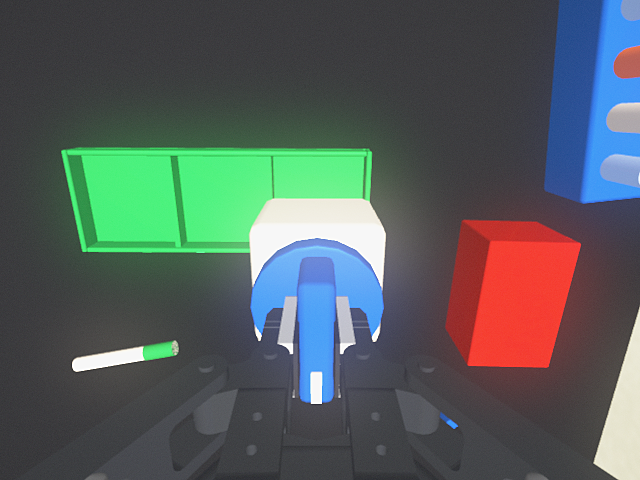

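The jar is square over the far pocket, whose right end is at (370,150)–(370,250), and its cap is aligned. I'll lower it.

Emit:
{"fn": "move_arm", "kwargs": {
  "moves": "0 0 35 0;0 0 70 0;0 0 95 0;0 0 115 0;0 0 128 0;0 0 135 0;0 0 139 0;0 0 141 0;0 0 141 0;0 0 141 0"
}}

```text
clock: 36.77
position: [0.6064, 0.3571, 0.0949]
tool_rot: [3.14, -0.001, 1.549]
force: [0.4, 0.4, -3.3]
grip_width: 0.0124
```

Emit:
{"fn": "move_arm", "kwargs": {
  "moves": "0 0 0.5 0;0 0 0.5 0;0 0 0.5 0;0 0 0.5 0;0 0 0.5 0;0 0 0.5 0;0 0 0.5 0;0 0 0.5 0;0 0 0.5 0;0 0 0.5 0",
  "grip": 1
}}

```text
clock: 37.6
position: [0.606, 0.3568, 0.0933]
tool_rot: [-3.142, -0.0, 1.549]
force: [-0.0, -1.1, -0.6]
grip_width: 0.0856
```

Emit:
{"fn": "move_arm", "kwargs": {
  "moves": "0 0 -15 0;0 0 -45 0;0 0 -80 0;0 0 -110 0;0 0 -125 0;0 0 -130 0;0 0 -130 0;0 0 -130 0;0 0 -130 0;0 0 -130 0"
}}

```text
clock: 38.43
position: [0.6056, 0.3565, 0.2221]
tool_rot: [-3.14, 0.001, 1.549]
force: [0.3, -0.2, -0.2]
grip_width: 0.0855
```

Run:
```python
from h import *
p=bot.grab_frame('wrist');w=cloud(p);c=(.604,.36)
for k,z0,z1 in (('body',.05,.075),('bar',.1,.13)):
    m=near(w,c,.06,z0,z1);print(k,rect(w[m][:,:2]),np.median(w[m][:,2]))
f=p['frame'].astype(int);m=near(w,c,.06,.105,.13)&(f.min(2)>150);print('mark',w[m].mean(0))
p=bot.grab_frame('top');rep(p)
plan((.65,.1,.22,.8),(.657,-.049,.2,.186))
```

```text
body (array([605., 359.]), array([67., 66.]), 1.553) 0.06740502187376984
bar (array([606., 360.]), array([51., 14.]), 1.548) 0.11650889755790277
mark [0.60481509 0.34251405 0.11750711]
red body 299 (array([657., -49.]), array([68., 66.]), 0.169) med z 0.061
red bar 175 (array([658., -49.]), array([52., 14.]), 0.172) med z 0.11
red cap 571 (array([657., -49.]), array([57., 57.]), 0.017) med z 0.082
red mark [ 0.642 -0.051  0.111]
t 38.53 tcp [0.6058 0.3567 0.2224] rot [-3.140e+00  1.000e-03  1.549e+00] F [-0.6 -1.1  0.4] w 0.0858
  -256 50 2 0.749  |260|
  -102 109 20 0.614  |150|
```

Blue is seated and its cap is shut. Red is next.

Emit:
{"fn": "move_arm", "kwargs": {
  "moves": "-256 50 0 0.75;-256 50 0 0.75;-256 50 0 0.75;-256 50 0 0.75;-256 50 0 0.75;-256 50 0 0.75;-256 50 0 0.75;-256 50 0 0.75;-256 50 0 0.75;-256 50 0 0.75"
}}

```text
clock: 39.37
position: [0.6501, 0.101, 0.223]
tool_rot: [-3.141, -0.0, 0.801]
force: [-0.2, 0.7, 0.0]
grip_width: 0.0853
```

Emit:
{"fn": "move_arm", "kwargs": {
  "moves": "-102 109 20 0.61;-102 109 20 0.61;-102 109 20 0.61;-102 109 20 0.61;-102 109 20 0.61;-102 109 20 0.61;-102 109 20 0.61;-102 109 20 0.61;-102 109 20 0.61;-102 109 20 0.61"
}}

```text
clock: 40.2
position: [0.6573, -0.0482, 0.2034]
tool_rot: [-3.141, -0.0, 0.192]
force: [0.2, 0.3, 0.1]
grip_width: 0.0858
```

Run:
```python
from h import *
p=bot.grab_frame('wrist');rep(p)
plan((.6575,-.0485,.087,.186),(.6575,-.0485,.225,.186),(.53,.155,.225,.87),(.418,.362,.225,1.552))
```

```text
red body 1962 (array([657., -47.]), array([68., 66.]), 0.183) med z 0.063
red bar 1581 (array([658., -47.]), array([51., 14.]), 0.19) med z 0.112
red cap 4963 (array([658., -47.]), array([58., 59.]), -1.393) med z 0.082
red mark [ 0.641 -0.05   0.113]
t 40.25 tcp [ 0.6573 -0.0486  0.2034] rot [-3.141 -0.     0.191] F [ 0.3  0.1 -0.3] w 0.0861
  0 -0 116 0.005  |116|
  0 0 -138 -0.000  |138|
  -88 -224 -0 -0.684  |240|
  86 -219 -0 -0.682  |235|
```

Emit:
{"fn": "move_arm", "kwargs": {
  "moves": "0 0 38 0.00;0 0 75 0.00;0 0 100 0;0 0 112 0;0 0 116 0;0 0 116 0;0 0 116 0;0 0 116 0;0 0 116 0;0 0 116 0"
}}

```text
clock: 41.08
position: [0.6578, -0.0494, 0.0884]
tool_rot: [3.141, -0.001, 0.189]
force: [0.4, -0.1, -0.4]
grip_width: 0.0856
```

Emit:
{"fn": "move_arm", "kwargs": {
  "moves": "0 0 0 0;0 0 0 0;0 0 0 0;0 0 0 0;0 0 0 0;0 0 0 0;0 0 0 0;0 0 0 0;0 0 0 0;0 0 0 0",
  "grip": 0,
  "grip_force": 80
}}

```text
clock: 41.92
position: [0.6572, -0.0492, 0.0874]
tool_rot: [-3.141, 0.0, 0.189]
force: [-2.5, 0.5, 5.6]
grip_width: 0.0124
```

Emit:
{"fn": "move_arm", "kwargs": {
  "moves": "0 0 -8 0;0 0 -25 0;0 0 -45 0;0 0 -70 0;0 0 -95 0;0 0 -115 0;0 0 -130 0;0 0 -138 0;0 0 -138 0;0 0 -138 0"
}}

```text
clock: 42.75
position: [0.657, -0.0494, 0.2248]
tool_rot: [-3.142, 0.001, 0.189]
force: [-0.2, -0.1, -4.1]
grip_width: 0.0127
```

Emit:
{"fn": "move_arm", "kwargs": {
  "moves": "-4 -10 0 -0.03;-15 -38 0 -0.11;-27 -68 0 -0.2;-38 -98 0 -0.29;-50 -128 0 -0.38;-61 -156 0 -0.47;-72 -184 0 -0.55;-81 -206 0 -0.62;-86 -219 0 -0.67;-88 -224 0 -0.68"
}}

```text
clock: 43.58
position: [0.5273, 0.1563, 0.2248]
tool_rot: [-3.141, 0.0, 0.875]
force: [0.5, -0.2, -3.8]
grip_width: 0.0127
```

Run:
```python
from h import *
plan((.418,.362,.225,1.552),(.418,.362,.0935,1.552))
```

```text
t 43.58 tcp [0.5273 0.1563 0.2248] rot [-3.141  0.     0.875] F [ 0.5 -0.2 -3.8] w 0.0127
  88 -216 -0 -0.677  |233|
  0 0 132 -0.000  |132|
```

Emit:
{"fn": "move_arm", "kwargs": {
  "moves": "4 -10 0 -0.03;14 -35 0 -0.11;26 -65 0 -0.2;38 -95 0 -0.29;50 -125 0 -0.38;62 -153 0 -0.47;73 -180 0 -0.56;82 -202 0 -0.62;88 -215 0 -0.67;88 -218 0 -0.68"
}}

```text
clock: 44.42
position: [0.4183, 0.3642, 0.225]
tool_rot: [-3.141, -0.001, 1.554]
force: [0.1, 0.6, -4.4]
grip_width: 0.0126
```

Emit:
{"fn": "move_arm", "kwargs": {
  "moves": "0 0 35 0;0 0 70 0;0 0 90 0;0 0 98 0;0 0 100 0;0 0 100 0;0 0 100 0;0 0 100 0;0 0 100 0;0 0 100 0"
}}

```text
clock: 45.25
position: [0.4195, 0.3623, 0.1261]
tool_rot: [3.141, -0.001, 1.549]
force: [-0.2, -0.0, -3.6]
grip_width: 0.0124
```

Run:
```python
from h import *
plan((.418,.362,.0935,1.552))
```

```text
t 45.25 tcp [0.4195 0.3623 0.1261] rot [ 3.141e+00 -1.000e-03  1.549e+00] F [-0.2 -0.  -3.6] w 0.0124
  -0 -2 33 -0.003  |33|
```

Emit:
{"fn": "move_arm", "kwargs": {
  "moves": "0 -1 8 0;0 -1 16 0;0 -1 23 0;0 -1 28 0;0 -1 31 0;0 -1 33 0;0 -1 33 0;0 -1 33 0;0 -1 33 0;0 -1 33 0"
}}

```text
clock: 46.08
position: [0.418, 0.362, 0.0925]
tool_rot: [-3.141, 0.0, 1.549]
force: [-3.9, -2.6, 5.7]
grip_width: 0.0123
```

Emit:
{"fn": "move_arm", "kwargs": {
  "moves": "0 0 0 0;0 0 0 0;0 0 0 0;0 0 0 0;0 0 0 0;0 0 0 0;0 0 0 0;0 0 0 0;0 0 0 0;0 0 0 0",
  "grip": 1
}}

```text
clock: 46.92
position: [0.4182, 0.3622, 0.0923]
tool_rot: [-3.142, -0.0, 1.549]
force: [-0.0, 0.2, 0.6]
grip_width: 0.0855
```

Emit:
{"fn": "move_arm", "kwargs": {
  "moves": "0 0 -15 0;0 0 -45 0;0 0 -80 0;0 0 -110 0;0 0 -125 0;0 0 -130 0;0 0 -130 0;0 0 -130 0;0 0 -130 0;0 0 -130 0"
}}

```text
clock: 47.75
position: [0.4178, 0.3618, 0.2211]
tool_rot: [-3.14, 0.001, 1.549]
force: [-0.2, 0.0, -0.2]
grip_width: 0.0855
```

Run:
```python
from h import *
p=bot.grab_frame('wrist');w=cloud(p);f=p['frame'].astype(int)
for c in ((.418,.364),(.605,.36)):
  for k,z0,z1 in (('body',.05,.075),('bar',.1,.13)):
    m=near(w,c,.06,z0,z1);print(k,m.any() and rect(w[m][:,:2]),np.median(w[m][:,2]))
plan((.5,.0,.3,1.2))
```

```text
body (array([417., 365.]), array([67., 66.]), 1.543) 0.0674324613289429
bar (array([417., 366.]), array([52., 14.]), 1.546) 0.11649288123814336
body (array([604., 359.]), array([68., 65.]), 1.552) 0.06678663658472808
bar (array([605., 360.]), array([52., 15.]), 1.547) 0.11527862092243982
t 47.8 tcp [0.4178 0.3619 0.2213] rot [-3.140e+00  1.000e-03  1.549e+00] F [ 0.2 -0.1 -0.3] w 0.0853
  -360 90 -79 0.349  |379|
```

Both jars are seated and shut. I'll move clear and do a final check of the whole bench.

Emit:
{"fn": "move_arm", "kwargs": {
  "moves": "-360 90 -79 0.35;-360 90 -79 0.35;-360 90 -79 0.35;-360 90 -79 0.35;-360 90 -79 0.35;-360 90 -79 0.35;-360 90 -79 0.35;-360 90 -79 0.35;-360 90 -79 0.35;-360 90 -79 0.35"
}}

```text
clock: 48.63
position: [0.5013, -0.0069, 0.302]
tool_rot: [3.14, 0.002, 1.191]
force: [0.1, -1.2, -0.9]
grip_width: 0.0855
```

Run:
```python
from h import *
p=bot.grab_frame('scene');save(p,'s9');w=cloud(p)
p=bot.grab_frame('top');w=cloud(p)
for c in ((.418,.364),(.605,.36)):
  for k,z0,z1 in (('body',.05,.075),('bar',.1,.13)):
    m=near(w,c,.06,z0,z1);print(k,m.any() and rect(w[m][:,:2]),np.median(w[m][:,2]))
m=near(w,(.49,-.37),.085,.03,.07);print('scanner',m.any() and rect(w[m][:,:2]),np.median(w[m][:,2]));plan()
```

```text
body (array([417., 362.]), array([67., 66.]), 1.537) 0.06609351307970379
bar (array([417., 363.]), array([52., 14.]), 1.53) 0.11556111339134012
body (array([605., 355.]), array([66., 66.]), 1.542) 0.06613186922638103
bar (array([605., 356.]), array([53., 15.]), 1.549) 0.11494678777413925
scanner (array([ 494., -370.]), array([ 49., 130.]), -0.058) 0.04418892554198384
t 48.73 tcp [ 0.5005 -0.0018  0.301 ] rot [-3.142  0.     1.195] F [-0.2  0.9  0.6] w 0.0855
```

View pics/s9.png

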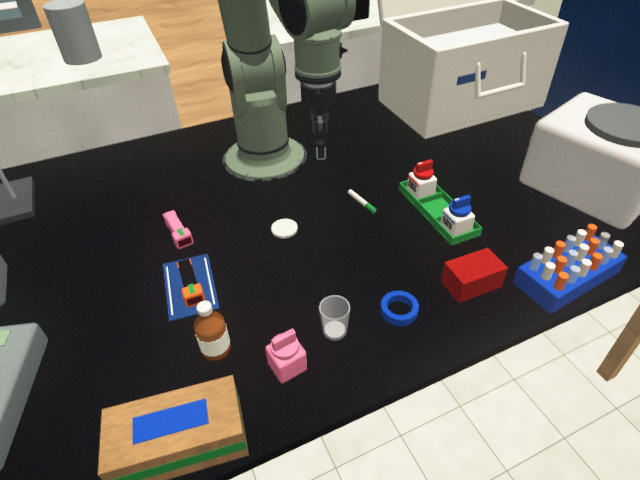

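The final view shows red at (423,180) and blue at (459,215) upright in separate pockets, and the scanner on its mat at (190,288). The bystanders haven't moved, so I'm handing in.

```bash
python3 -c "
from workcell import bot
print(bot.job_done())"
```

```text
the job is handed in; nothing more can be done
None
```

The job is done and handed in at about 49 s; no verdict was reported. Only the red and blue jars were on the bench; there was no yellow one.

- **Caps:** I screwed both shut. On the first try the red jar turned along with its cap, so I turned it back and repeated the turn with light downward pressure. The blue cap closed on the first try.
- **Scans:** I read red, then blue, each from about 5 cm and held for about 2.5 s. By my measurements the scanner's line of sight was within about 2 mm of each label's centre. The red jar was knocked about 2 cm aside after its scan, so I measured it again before picking it up.
- **Final checks:** Both jars stand on the tray floor in the two end pockets. Bar and body angles agree within 0.01 rad, so the caps are still shut. The scanner lies flat within about 1 cm of the mat's centre, and the bystanders look unmoved in the last picture.
- **Disagreement:** The top camera put the blue jar 4 mm off the wrist camera's reading. That is well inside the allowed 25 mm.

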